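# Reload the breathing-part rack in reverse order

## Task

Four washed breathing-system parts stand in a row on the blue drying tray; move them all to the wells of the grey storage rack in reverse order: the part that stood nearest the tray's loop handle goes in the well farthest from the rack's loop handle, the next part in the next well, and so on. Set each part down upright and fully seated in its well, without dropping or throwing it.

Things in the scene. Friction and masses are not known exactly. Their poses are not given: they have to be found in the camera images.
- filter_mid (a point): white breathing filter, a stepped turned part 72 mm tall: foot 34 mm in diameter, a wide disc 58 mm in diameter from 25 to 47 mm up (grip it on the disc), a 24 mm port on top; about 50 g. It is round, stands loose and upright in its drip dish; this point is on its axis, half-way up (36 mm above its underside), z along its axis.
- dome_mid (a point): chromed one-way valve with a glass dome on top, 64 mm tall: foot 34 mm in diameter and 16 mm high, body 44 mm in diameter from 16 to 46 mm up (grip it there), dome above; about 160 g. It is round, stands loose and upright in its drip dish; this point is on its axis, half-way up (32 mm above its underside), z along its axis.
- relief_mid (a point): chromed relief valve, slim, 90 mm tall: foot 34 mm in diameter and 12 mm high, body 30 mm in diameter from 12 to 62 mm up (grip it there), black knob 27 mm in diameter on top; about 140 g. It is round, stands loose and upright in its drip dish; this point is on its axis, half-way up (45 mm above its underside), z along its axis.
- connector_mid (a point): grey stepped tube connector, 80 mm tall: foot 34 mm in diameter up to 26 mm, then 26 mm in diameter up to 66 mm (grip it there), then 22 mm; about 60 g. It is round, stands loose and upright in its drip dish; this point is on its axis, half-way up (40 mm above its underside), z along its axis.
- dish_filter: fixed round white drip dish on the drying tray, the one in which the filter part stands at the start: 56 mm outside, 50 mm inside, rim 9 mm above its underside, inner floor 3 mm above it. Origin: centre of its underside (which is 10 mm above the table). It never moves, so it shows where that part stood.
- dish_dome: fixed round white drip dish on the drying tray, the one in which the dome part stands at the start: 56 mm outside, 50 mm inside, rim 9 mm above its underside, inner floor 3 mm above it. Origin: centre of its underside (which is 10 mm above the table). It never moves, so it shows where that part stood.
- dish_relief: fixed round white drip dish on the drying tray, the one in which the relief part stands at the start: 56 mm outside, 50 mm inside, rim 9 mm above its underside, inner floor 3 mm above it. Origin: centre of its underside (which is 10 mm above the table). It never moves, so it shows where that part stood.
- dish_connector: fixed round white drip dish on the drying tray, the one in which the connector part stands at the start: 56 mm outside, 50 mm inside, rim 9 mm above its underside, inner floor 3 mm above it. Origin: centre of its underside (which is 10 mm above the table). It never moves, so it shows where that part stood.
- tray: fixed blue drying tray, a plate 90 x 330 x 10 mm, with a black loop handle at one end (34 mm high, at y = +155 mm). Origin: centre of its underside on the table; y runs along the row towards its loop handle, z up. The four dishes stand on it at y = 112.5, 37.5, -37.5 and -112.5 mm, x = 0, in an order that varies.
- rack: fixed grey storage rack, a block 90 x 330 x 16 mm with four round black-floored wells, empty at the start, and a black loop handle at one end (34 mm high, at y = +155 mm). Origin: centre of its underside on the table; y runs along the row towards its loop handle, z up. Wells at y = 112.5, 37.5, -37.5 and -112.5 mm, x = 0: 50 mm in diameter, 10 mm deep (floor 6 mm above the table).
Things that resemble listed ones, but are neither listed nor needed, are in the scene too. What is shaped like the part that bears dome_mid but yellow is not meant.

How it is judged:
By the outcome, as a careful person would: the job done as asked, in the order asked, and still so for the second after the job is handed in, with the robot touching nothing.
It also fails if it takes over 99 s, if anything falls off the work surface, if the arm or the gripper's body presses on something with over 40 N, if the wrist force passes 120 N, or if a joint passes its speed limit or range.

## Robot

A 6-joint arm with a two-finger parallel gripper is mounted at the origin on the work surface. World frame = base frame: x ahead of the robot, y to its left, z up, the work surface at z = 0. Lengths are in m, angles in rad, forces in N, time in s.
With the tool pointing down it reaches from about 0.15 to 0.775 m from the base axis. Payload 6.1 kg.
Tool frame: the origin (TCP) lies on the centre line of the jaws, within the pads' length; the fingertips stand 25 mm ahead of it and the grasp point (between the pads) lies 6 mm ahead of it; z points along the fingers, y is the direction in which the jaws open and shut (so a half turn about z gives the same grasp; the last joint's range is limited). The gripper opens to 85 mm and grips with 20 to 120 N. Pads are 22 mm wide; open, the fingers measure 114 mm over their backs; the gripper's body (76 mm by 85 mm) begins 54 mm behind the grasp point. The pads swing forward as they close: fully open they stand 13 mm farther back than shut.
Start: joints at [-1.135, 0.126, -0.04, 1.405, 0, 1.571], TCP at [0.222, -0.476, 0.256] pointing down, gripper open.
Joint ranges: [-2.72, 2.72], [-0.95, 1.95], [-1.27, 1.35], [-1.78, 2.02], [-1.46, 1.47], [-3.14, 3.14]. Speed limits (rad/s): [2.39, 2.39, 3.01, 3.14, 3.14, 3.14].

## Interface

Orientations are given as a unit quaternion [w, x, y, z].
In Python, from workcell import robot, vision gives the robot as it stands.
- The arm moves only by the tool carry_out, never from a script. Its argument "motion" is text: rows parted by semicolons, each of 7 numbers parted by spaces: the shift along the tool's x, y, z normalised to -1 to 1, where 1 is 12 cm, then the turn, a rotation vector about the tool's x, y, z normalised to -1 to 1, where 1 is 1.5 rad, then the opening in per cent of the stroke, from 0 (shut) to 100 (fully open). A call has 1 to 12 rows; each row is the pose to reach, as a shift and turn from the pose commanded when the call began, along the tool's axes at that moment; what a row does not reach only later rows make up. A row lasts 1/10 s, in which the tool goes at most 50 mm and 8.59 degrees, less where a joint would pass 70% of its speed; a pose out of reach is approached as far as the arm can. A call with a number of a shift or a turn outside -1 to 1 is refused whole. A call with a gripper value outside its range is refused whole. The fingers move at their own pace and stop on an object; "force" is the grip in N (left out, the last holds). Time passes only in rows, so rows that repeat a pose let the fingers close. It gives the time, the measured TCP pose, the force and the opening at its end, in the units of the state.
- robot.get_state(): the state, without advancing time (a new reading comes with each control period).
- vision.capture(name): name is "side" or "top"; returns the picture (384x512x3 uint8, red, green, blue); there is no depth.
- vision.camera_model(name): a dict with "fx", "fy", "cx", "cy" (pixels), "R" (3x3) and "t" (3): a world point X has camera coordinates R X + t. Camera axes: x right, y down, z forward; pixel columns grow to the right and rows downward; lengths in m; the calibration is good to about 2 mm. A picture is of the moment at which its call begins. camera_model takes no time and is no camera call.
- robot.job_done(): hands the job in, once; it reports no verdict.
Trained networks look in the newest picture that a camera, given by its name, has taken for a name from the list of things; names that differ only in an ending like _2 or _b are one class to them, and where a whole thing is asked for, a point or a joint stands for the part that bears it (a point fixed in the world has none). Each returns a list of dicts, best first, with "score" (0 to 1); they miss things now and then, are a little off and sometimes report something else, mostly with a low value. They report only what shows in the picture. A call takes as long as a camera call. They do not tell look-alikes from the thing itself.
- vision.look_for(query, camera): "at" ([x, y, z] in m, in world coordinates, good to about 4 mm: the middle of the surface that is visible of it).
- vision.regions_of(query, camera): "pixels" (384x512 bool, what is visible of it).
- vision.mark_of(query, camera): "at" ([x, y, z] in m, in world coordinates, good to about 4 mm: a listed point, or the origin of a listed thing).
The state is a dict: "clock": time; "joint_pos": joint angles; "qd": joint speeds; "joint_efforts": joint torques, N m; "tool_pos": TCP position; "orientation": TCP orientation; "ft_force": force on the tool from outside, world axes, zero at the start; "wrist_torque": the same for the moment, N m; "width": finger opening in m.
Only numpy, scipy, OpenCV 4.12 (cv2) and the standard library are available. Lean on these libraries where they do the work, as an engineer would, in place of code of your own. Each camera call takes 0.05 s, during which the arm holds its last target. There are 200 camera calls.

## Working session

There is one attempt and no reset: what is moved stays moved. The work goes in short steps, Python scripts to look and compute and a tool call to move; the robot and the scene stay as the last step left them, time stands still between calls to the robot, and variables do not carry over. Pictures are saved under pics/ and viewed, about 12 in all and at most 16, crops included, and the job is handed in when it is done.

Besides the shell and the picture viewer there is one more tool, called after "Call:" as a command line: name --argument value ..., lists and objects as JSON in quotes. carry_out: Moves the arm, as the interface text tells. Its arguments: {"type":"object","properties":{"motion":{"type":"string"},"force":{"type":"number"}},"required":["motion"]}

```bash
mkdir -p pics; python3 - <<'E'
from workcell import robot, vision
import cv2, numpy as np
for n in ("top","side"):
    im=vision.capture(n); cv2.imwrite(f"pics/{n}0.png",cv2.resize(im[:,:,::-1],(768,576),interpolation=cv2.INTER_CUBIC))
    cv2.imwrite(f"pics/{n}0raw.png",im[:,:,::-1])
    m=vision.camera_model(n); print(n,m['fx'],m['cx'],m['cy'],np.round(-np.array(m['R']).T@m['t'],3))
for q in ["tray","rack","filter_mid","dome_mid","relief_mid","connector_mid","dish_filter"]:
    for c in ("top","side"):
        print(q,c,[(np.round(d['at'],3).tolist(),round(d['score'],2)) for d in vision.mark_of(q,c)[:5]])
s=robot.get_state(); print(s)
E
```

```text
top 416.884074447122 251.7877275426344 192.25370944488026 [0.404 0.002 1.246]
side 435.9667357889404 261.34702522195477 190.72152300208617 [-0.029  0.66   0.702]
tray top [([0.549, 0.256, 0.0], 0.56)]
tray side [([0.548, 0.253, -0.003], 0.58), ([0.584, 0.146, 0.048], 0.25)]
rack top [([0.545, -0.206, -0.002], 0.78)]
rack side [([0.548, -0.207, -0.004], 0.94), ([0.584, 0.145, 0.05], 0.73)]
filter_mid top [([0.585, 0.142, 0.048], 0.89), ([0.536, 0.291, 0.052], 0.3)]
filter_mid side [([0.584, 0.148, 0.049], 0.55), ([0.54, 0.294, 0.01], 0.49)]
dome_mid top [([0.562, 0.221, 0.045], 0.61), ([0.694, 0.2, 0.03], 0.49)]
dome_mid side [([0.559, 0.221, 0.045], 0.86), ([0.692, 0.201, 0.034], 0.75)]
relief_mid top [([0.515, 0.36, 0.062], 0.56), ([0.511, 0.363, 0.011], 0.19)]
relief_mid side [([0.516, 0.368, 0.054], 0.93)]
connector_mid top [([0.539, 0.29, 0.054], 0.61)]
connector_mid side [([0.537, 0.294, 0.054], 0.94)]
dish_filter top [([0.581, 0.148, 0.01], 0.54), ([0.543, 0.291, 0.007], 0.39)]
dish_filter side [([0.582, 0.149, 0.007], 0.48)]
{'clock': 0.8, 'joint_pos': array([-1.13498301e+00,  1.25777689e-01, -3.96242557e-02,  1.40538572e+00,
       -7.55053756e-06,  1.57080993e+00]), 'qd': array([-2.43524371e-03, -8.18030337e-04, -5.37047116e-06,  1.29315064e-03,
        1.74685466e-03,  6.66451937e-04]), 'joint_efforts': array([-2.75578450e-04, -4.35646641e+01,  3.53067219e+01,  8.06379630e-04,
       -9.15925648e-05,  7.53708093e-06]), 'tool_pos': array([ 0.22161628, -0.47590718,  0.25629512]), 'orientation': array([ 5.04666225e-06,  9.76353611e-01,  2.16179615e-01, -2.74923377e-06]), 'ft_force': array([ 0.37808024, -0.28055263, -0.13744464]), 'wrist_torque': array([ 0.05042461, -0.05257511,  0.03678986]), 'width': 0.08536980458870051}
```

View pics/top0.png

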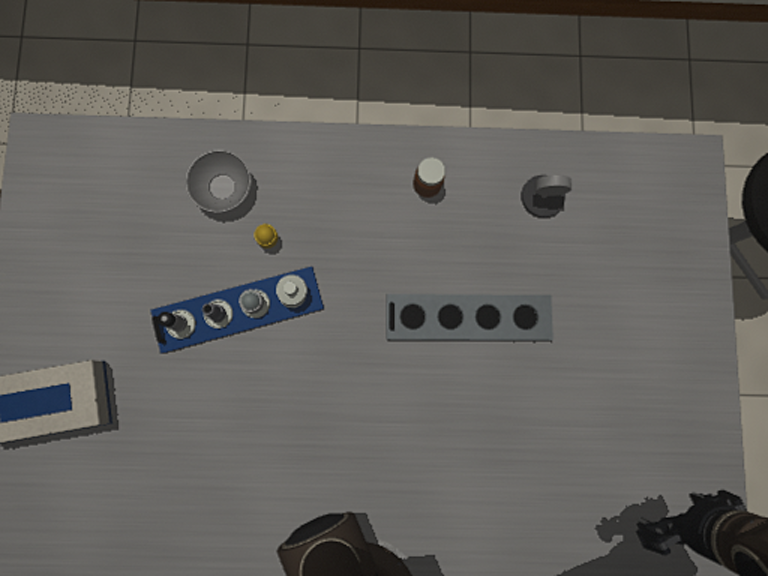

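View pics/side0.png

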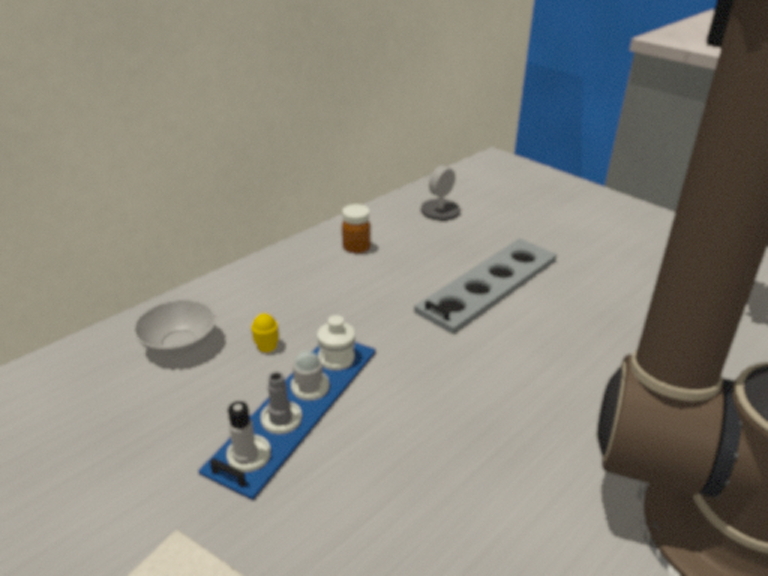

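The top view shows the blue tray at (160,325)–(320,290). Its black handle is at the left end (158,328). From the handle, the parts are relief (170,320), connector (215,312), dome (255,302) and filter (292,290). The rack's handle is also at its left end (392,316), with wells at columns 413, 450, 488 and 526. The side view agrees.

Possible mix-ups:
- **Dome:** the yellow dome at (265,235) is not meant. The chromed one at (255,302) is.
- **Filter:** the jar with a white cap at (430,170) is not the filter.
- **Handle or rack:** the clamp at (546,190) is neither a handle nor the rack.

Next I'll refine the positions and check a crop.

```bash
cat > h.py <<'E'
from workcell import robot, vision
import cv2, numpy as np
from scipy.spatial.transform import Rotation as Ro
def ray(n,u,v,z):
    m=vision.camera_model(n);R=np.array(m['R']);c=-R.T@np.array(m['t'])
    d=R.T@np.array([(u-m['cx'])/m['fx'],(v-m['cy'])/m['fy'],1]); return c+d*(z-c[2])/d[2]
def marks(q,near,cams=("top","side"),k=4):
    out={}
    for c in cams:
        L=[]
        for _ in range(k):
            vision.capture(c)
            L+=[d['at'] for d in vision.mark_of(q,c) if np.linalg.norm(np.array(d['at'])[:2]-near)<.03][:1]
        if L: out[c]=np.round(np.median(L,0),4).tolist()+[len(L)]
    return out
def plan(p,yaw):
    "shift/turn units from present pose to TCP p, tool y at world angle yaw (rad), pointing down"
    s=robot.get_state();w,x,y,z=s['orientation'];R=Ro.from_quat([x,y,z,w])
    c,n=np.cos(yaw),np.sin(yaw)
    T=Ro.from_matrix(np.array([[-n,c,0],[c,n,0],[0,0,-1]]).T @ np.eye(3)) if 0 else Ro.from_matrix(np.column_stack([[-n,c,0],[c,n,0],[0,0,-1]]))
    return np.round(R.inv().apply(np.array(p)-s['tool_pos'])/.12,3), np.round((R.inv()*T).as_rotvec()/1.5,3), np.round(s['tool_pos'],4)
E
python3 - <<'E'
from h import *
for q,n in dict(filter_mid=(.584,.146),dome_mid=(.561,.221),connector_mid=(.538,.292),relief_mid=(.515,.364),tray=(.549,.255),rack=(.546,-.206)).items(): print(q,marks(q,n))
im=cv2.imread("pics/top0raw.png")
a=cv2.resize(im[170:245,95:220],None,fx=6,fy=6,interpolation=cv2.INTER_CUBIC);cv2.imwrite("pics/crop1.png",a)
# wells
g=cv2.cvtColor(im,cv2.COLOR_BGR2GRAY); x0,y0=266,196; sub=g[y0:226,x0:366]
n,l,st,ce=cv2.connectedComponentsWithStats((sub<62).astype(np.uint8))
print("rackgray",np.median(sub))
for i in range(1,n):
    if st[i,4]>60: print(st[i],np.round(ray("top",ce[i][0]+x0,ce[i][1]+y0,.012),4))
E
```

```text
filter_mid {'top': [0.5845, 0.1426, 0.0492, 4], 'side': [0.5834, 0.1471, 0.0484, 4]}
dome_mid {'top': [0.564, 0.2206, 0.047, 4], 'side': [0.559, 0.2204, 0.045, 4]}
connector_mid {'top': [0.5357, 0.2913, 0.054, 4], 'side': [0.5367, 0.2918, 0.0546, 4]}
relief_mid {'top': [0.5186, 0.3622, 0.0596, 4], 'side': [0.5166, 0.3678, 0.0554, 4]}
tray {'top': [0.5494, 0.256, -0.0003, 4], 'side': [0.5467, 0.2525, -0.0023, 4]}
rack {'top': [0.5438, -0.2066, -0.0015, 4], 'side': [0.5437, -0.2052, -0.0023, 4]}
rackgray 96.0
[  1   7  16  17 219] [ 0.5424 -0.0928  0.012 ]
[ 26   7  17  17 220] [ 0.5441 -0.168   0.012 ]
[ 51   7  17  17 220] [ 0.5456 -0.2429  0.012 ]
[ 76   7  17  17 221] [ 0.5473 -0.3183  0.012 ]
```

View pics/crop1.png

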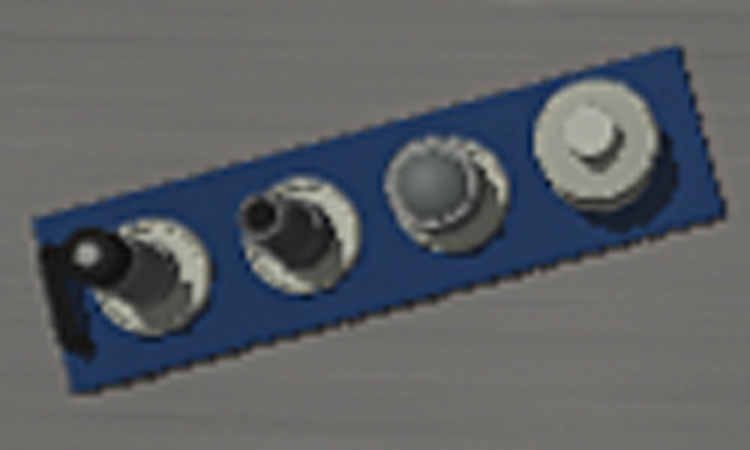

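The crop confirms the order from the handle: relief (knob at 92,252), connector (262,214), chromed dome (430,185), filter (588,133).

```bash
python3 - <<'E'
from h import *
for n,x,y,z in [("relief",94,254,.1),("conn",262,214,.093),("domebody",433,192,.06),("filterport",588,133,.085),("filterdisc",597,143,.06)]:
    print(n,np.round(ray("top",(x+.5)/6-.5+95,(y+.5)/6-.5+170,z),4))
print(plan([.517,.364,.20],np.deg2rad(16.5)), plan([.40,0,.25],np.deg2rad(16.5)))
E
```

```text
relief [0.5178 0.3652 0.1   ]
conn [0.5389 0.2919 0.093 ]
domebody [0.5554 0.22   0.06  ]
filterport [0.5819 0.1447 0.085 ]
filterdisc [0.581  0.1432 0.06  ]
(array([ 5.186, -5.306,  0.469]), array([ 0.   ,  0.   , -0.949]), array([ 0.2216, -0.4759,  0.2563])) (array([ 3.022, -2.968,  0.053]), array([ 0.   ,  0.   , -0.949]), array([ 0.2216, -0.4759,  0.2563]))
```

Call:
carry_out --motion "0.15 -0.15 0 0 0 0 100; 0.35 -0.35 0 0 0 0 100; 0.55 -0.55 0 0 0 0 100; 0.75 -0.75 0 0 0 0 100; 1 -1 0 0 0 0 100" --force 40

```text
clock: 6.1
tool_pos: [0.2799, -0.3157, 0.2562]
orientation: [0.0, 0.977, 0.216, 0.0]
ft_force: [1.0, -0.2, -0.6]
width: 0.0854
```

Call:
carry_out --motion "0.25 -0.25 0 0 0 0 100; 0.5 -0.5 0 0 0 0 100; 0.75 -0.75 0 0 0 0 100; 1 -1 0 0 0 0 100"

```text
clock: 6.5
tool_pos: [0.338, -0.1555, 0.2565]
orientation: [0.0, 0.976, 0.216, 0.0]
ft_force: [1.0, -0.6, 0.6]
width: 0.0851
```

Call:
carry_out --motion "0.25 -0.25 0 0 0 0 100; 0.5 -0.5 0 0 0 0 100; 0.75 -0.75 0 0 0 0 100; 1 -1 0 0 0 0 100"

```text
clock: 6.9
tool_pos: [0.3962, 0.0042, 0.2566]
orientation: [0.0, 0.976, 0.216, 0.0]
ft_force: [0.6, -0.8, -0.3]
width: 0.0852
```

Call:
carry_out --motion "0.25 -0.25 0 0 0 0 100; 0.5 -0.5 0 0 0 0 100; 0.75 -0.75 0 0 0 0 100; 1 -1 0 0 0 0 100"

```text
clock: 7.3
tool_pos: [0.4544, 0.1638, 0.2565]
orientation: [0.0, 0.976, 0.216, 0.0]
ft_force: [0.2, -1.3, -0.1]
width: 0.0861
```

Call:
carry_out --motion "0.2 -0.2 0 0 0 -0.1 100; 0.4 -0.4 0 0 0 -0.2 100; 0.6 -0.6 0 0 0 -0.3 100; 0.8 -0.8 0 0 0 -0.4 100; 0.95 -0.95 0 0 0 -0.5 100; 1 -1 0 0 0 -0.6 100; 1 -1 0 0 0 -0.7 100; 1 -1 0 0 0 -0.8 100; 1 -1 0 0 0 -0.9 100; 1 -1 0 0 0 -0.949 100; 1 -1 0 0 0 -0.949 100"

```text
clock: 8.4
tool_pos: [0.5122, 0.3213, 0.2562]
orientation: [-0.0, 0.598, 0.801, -0.0]
ft_force: [0.0, -0.1, 0.1]
width: 0.0854
```

```bash
python3 - <<'E'
from h import *
print(plan([.517,.365,.16],np.deg2rad(16.7)), plan([.517,.365,.013+.043+.006],np.deg2rad(16.7)), robot.get_state()['clock'])
E
```

```text
(array([0.338, 0.142, 0.802]), array([-0.   ,  0.   , -0.002]), array([0.5122, 0.3213, 0.2562])) (array([0.338, 0.142, 1.618]), array([-0.   ,  0.   , -0.002]), array([0.5122, 0.3213, 0.2562])) 8.4
```

Call:
carry_out --motion "0.12 0.05 0.25 0 0 0 100; 0.24 0.1 0.5 0 0 0 100; 0.338 0.142 0.8 0 0 0 100; 0.338 0.142 0.8 0 0 0 100"

```text
clock: 8.8
tool_pos: [0.5149, 0.3646, 0.1549]
orientation: [-0.001, 0.598, 0.801, -0.004]
ft_force: [-0.4, 0.1, -0.6]
width: 0.0849
```

```bash
python3 - <<'E'
from h import *
im=vision.capture("side");t=vision.capture("top")
a=cv2.resize(im[120:350,80:300],(600,600),interpolation=cv2.INTER_CUBIC);cv2.imwrite("pics/pre1.png",a[:,:,::-1])
print(marks("relief_mid",(.517,.365),k=2))
print(plan([.517,.365,.062],np.deg2rad(16.7)))
E
```

```text
{'top': [0.5179, 0.3628, 0.0612, 2], 'side': [0.5172, 0.3664, 0.0568, 2]}
(array([ 0.001, -0.005,  0.828]), array([ 0.001, -0.   , -0.002]), array([0.5174, 0.3649, 0.1614]))
```

View pics/pre1.png

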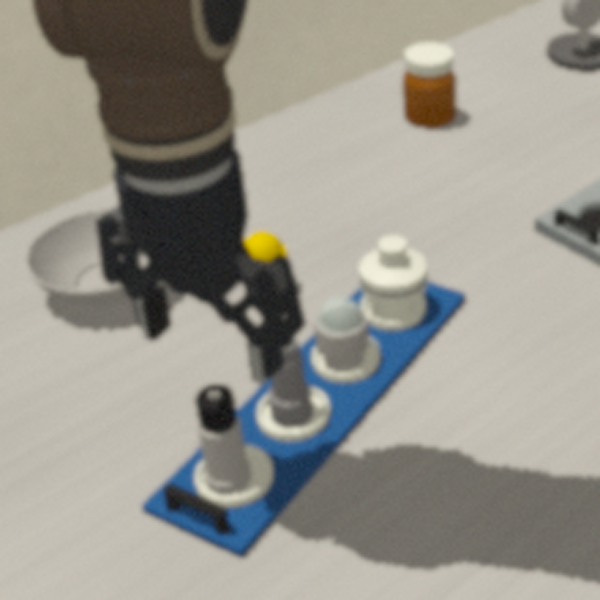

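The gripper (tips near 150,330 and 265,370) straddles the relief valve (215,430), so I'm going down.

Call:
carry_out --motion "0 -0.005 0.15 0 0 0 100; 0 -0.005 0.35 0 0 0 100; 0 -0.005 0.55 0 0 0 100; 0 -0.005 0.7 0 0 0 100; 0 -0.005 0.8 0 0 0 100; 0 -0.005 0.828 0 0 0 100; 0 -0.005 0.828 0 0 0 100"

```text
clock: 10.0
tool_pos: [0.5165, 0.3648, 0.061]
orientation: [-0.0, 0.598, 0.801, -0.0]
ft_force: [-0.2, 0.4, 0.2]
width: 0.0853
```

Call:
carry_out --motion "0 0 0 0 0 0 60; 0 0 0 0 0 0 50; 0 0 0 0 0 0 40; 0 0 0 0 0 0 30; 0 0 0 0 0 0 20; 0 0 0 0 0 0 0; 0 0 0 0 0 0 0; 0 0 0 0 0 0 0; 0 0 0 0 0 0 0; 0 0 0 0 0 0 0"

```text
clock: 11.0
tool_pos: [0.5168, 0.365, 0.0615]
orientation: [0.0, 0.598, 0.801, 0.0]
ft_force: [-0.4, -0.9, 5.9]
width: 0.0288
```

```bash
python3 - <<'E'
from h import *
im=vision.capture("side")
a=cv2.resize(im[200:350,80:230],(600,600),interpolation=cv2.INTER_CUBIC);cv2.imwrite("pics/g1.png",a[:,:,::-1])
s=robot.get_state();print(s['tool_pos'],s['width'],s['ft_force'])
E
```

```text
[0.51677084 0.36502523 0.06154129] 0.029373009474130404 [-0.57423082 -0.49055974  5.5102621 ]
```

View pics/g1.png

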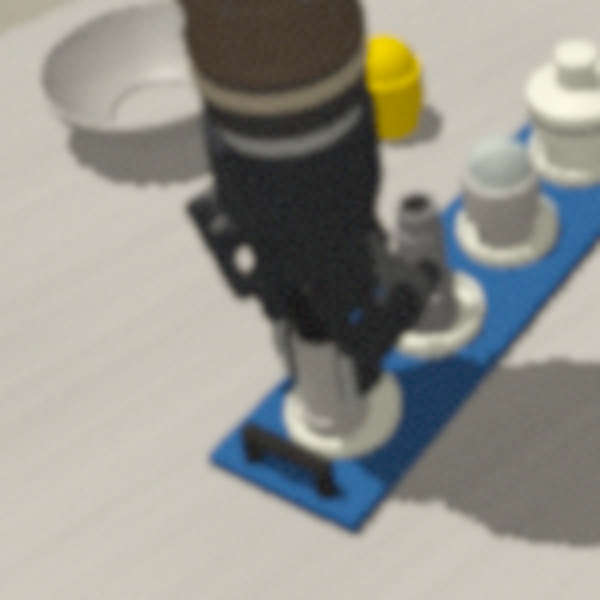

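Gripped with width 29 mm: the jaws hold the relief body (325,370) and it still stands in its dish. Next I lift, turn to the rack's yaw and carry it over.

Call:
carry_out --motion "0 0 -0.05 0 0 0 0; 0 0 -0.15 0 0 0 0; 0 0 -0.3 0 0 0 0; 0 0 -0.5 0 0 0 0; 0 0 -0.7 0 0 0 0; 0 0 -0.85 0 0 0.05 0; 0 0 -0.95 0 0 0.11 0; 0 0 -0.95 0 0 0.16 0; 0 0 -0.95 0 0 0.18 0; 0 0 -0.95 0 0 0.18 0"

```text
clock: 12.05
tool_pos: [0.5164, 0.3648, 0.1755]
orientation: [0.0, 0.701, 0.714, 0.0]
ft_force: [-1.0, 0.4, -2.0]
width: 0.0288
```

```bash
python3 - <<'E'
from h import *
print(plan([.5473,-.3183,.15],np.deg2rad(1.2)),robot.get_state()['width'],robot.get_state()['ft_force'])
E
```

```text
(array([-5.696,  0.152,  0.212]), array([ 0.   , -0.   , -0.002]), array([0.5164, 0.3648, 0.1755])) 0.028818843032694188 [-0.98448326  0.35506361 -2.0496376 ]
```

Call:
carry_out --motion "-0.08 0 0 0 0 0 0; -0.2 0 0 0 0 0 0; -0.4 0 0 0 0 0 0; -0.7 0 0 0 0 0 0; -1 0 0 0 0 0 0"

```text
clock: 12.55
tool_pos: [0.5182, 0.2428, 0.1748]
orientation: [0.0, 0.7, 0.714, -0.0]
ft_force: [0.0, -1.2, -1.1]
width: 0.0289
```

Call:
carry_out --motion "-0.33 0 0 0 0 0 0; -0.66 0 0 0 0 0 0; -1 0 0 0 0 0 0"

```text
clock: 12.85
tool_pos: [0.5202, 0.1223, 0.175]
orientation: [0.0, 0.701, 0.714, -0.0]
ft_force: [0.5, -0.9, -1.2]
width: 0.0288
```

Call:
carry_out --motion "-0.33 0 0 0 0 0 0; -0.66 0 0 0 0 0 0; -1 0 0 0 0 0 0"

```text
clock: 13.15
tool_pos: [0.5221, 0.0024, 0.1751]
orientation: [0.0, 0.701, 0.714, -0.0]
ft_force: [-0.6, 0.2, -1.4]
width: 0.0294
```

Call:
carry_out --motion "-0.33 0.02 0 0 0 0 0; -0.66 0.05 0 0 0 0 0; -1 0.08 0 0 0 0 0"

```text
clock: 13.45
tool_pos: [0.5339, -0.1173, 0.1752]
orientation: [0.0, 0.701, 0.713, -0.0]
ft_force: [0.6, -0.4, -1.1]
width: 0.0289
```

Call:
carry_out --motion "-0.33 0.02 0 0 0 0 0; -0.66 0.05 0 0 0 0 0; -1 0.072 0 0 0 0 0"

```text
clock: 13.75
tool_pos: [0.5446, -0.237, 0.1752]
orientation: [0.0, 0.701, 0.713, -0.0]
ft_force: [0.5, 0.2, -0.3]
width: 0.0291
```

Call:
carry_out --motion "-0.3 0 0 0 0 0 0; -0.5 0 0 0 0 0 0; -0.63 0 0.05 0 0 0 0; -0.696 0 0.1 0 0 0 0; -0.696 0 0.15 0 0 0 0; -0.696 0 0.2 0 0 0 0; -0.696 0 0.2 0 0 0 0"

```text
clock: 14.45
tool_pos: [0.5469, -0.3167, 0.1496]
orientation: [-0.001, 0.7, 0.714, -0.0]
ft_force: [-0.7, -0.5, -1.9]
width: 0.0292
```

```bash
python3 - <<'E'
from h import *
print(plan([.5473,-.3183,.0545],np.deg2rad(1.2)),robot.get_state()['width'])
im=vision.capture("side")
a=cv2.resize(im[100:250,230:400],(680,600),interpolation=cv2.INTER_CUBIC);cv2.imwrite("pics/p1.png",a[:,:,::-1])
print(marks("relief_mid",(.547,-.318),k=2))
E
```

```text
(array([-0.014,  0.005,  0.793]), array([-0.001, -0.001, -0.001]), array([ 0.5469, -0.3167,  0.1496])) 0.02915026664350967
{'top': [0.5484, -0.3194, 0.1484, 2], 'side': [0.5492, -0.3164, 0.1479, 2]}
```

View pics/p1.png

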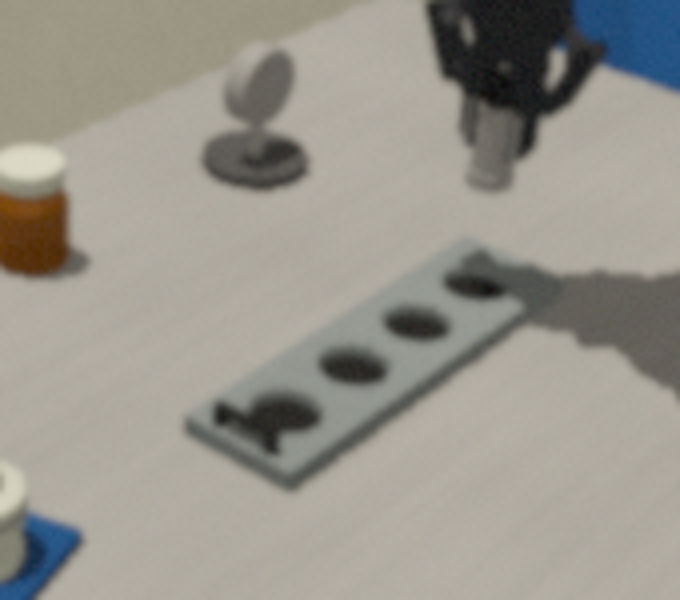

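The relief valve hangs upright (490,150) above the farthest well (475,283). Lowering.

Call:
carry_out --motion "-0.005 0 0.12 0 0 0 0; -0.01 0.004 0.28 0 0 0 0; -0.014 0.004 0.45 0 0 0 0; -0.014 0.004 0.6 0 0 0 0; -0.014 0.004 0.7 0 0 0 0; -0.014 0.004 0.75 0 0 0 0; -0.014 0.004 0.77 0 0 0 0; -0.014 0.004 0.78 0 0 0 0; -0.014 0.004 0.785 0 0 0 0; -0.014 0.004 0.79 0 0 0 0; -0.014 0.004 0.79 0 0 0 0"

```text
clock: 16.0
tool_pos: [0.5481, -0.32, 0.0567]
orientation: [0.0, 0.701, 0.714, 0.0]
ft_force: [-0.1, 0.9, -1.8]
width: 0.0293
```

```bash
python3 - <<'E'
from h import *
s=robot.get_state();print(s['tool_pos'],s['ft_force'])
E
```

```text
[ 0.54814165 -0.32004752  0.05666087] [-0.11775428  0.87015747 -1.81967632]
```

Call:
carry_out --motion "0 0 0.008 0 0 0 0; 0 0 0.016 0 0 0 0; 0 0 0.016 0 0 0 0"

```text
clock: 16.3
tool_pos: [0.548, -0.32, 0.0546]
orientation: [0.0, 0.701, 0.714, 0.0]
ft_force: [0.0, -0.1, 1.8]
width: 0.0291
```

Call:
carry_out --motion "0 0 0.005 0 0 0 0; 0 0 0.01 0 0 0 0; 0 0 0.01 0 0 0 0"

```text
clock: 16.6
tool_pos: [0.5481, -0.32, 0.0545]
orientation: [0.001, 0.701, 0.714, 0.0]
ft_force: [-2.2, 2.0, 9.8]
width: 0.0294
```

Floor contact felt, so I release and rise.

Call:
carry_out --motion "0 0 -0.005 0 0 0 38; 0 0 -0.005 0 0 0 42; 0 0 -0.005 0 0 0 50; 0 0 -0.005 0 0 0 70; 0 0 -0.005 0 0 0 90; 0 0 -0.005 0 0 0 90; 0 0 -0.005 0 0 0 90"

```text
clock: 17.3
tool_pos: [0.5478, -0.3199, 0.0535]
orientation: [-0.0, 0.701, 0.714, -0.0]
ft_force: [0.2, -0.2, 0.5]
width: 0.0771
```

Call:
carry_out --motion "0 0 -0.1 0 0 0 90; 0 0 -0.25 0 0 0 100; 0 0 -0.45 0 0 0 100; 0 0 -0.7 0 0 0 100; 0 0 -0.9 0 0 0 100; 0 0 -1 0 0 0 100; 0 0 -1 0 0 0 100"

```text
clock: 18.0
tool_pos: [0.5488, -0.3204, 0.1761]
orientation: [0.002, 0.701, 0.714, 0.001]
ft_force: [0.2, -0.5, 0.1]
width: 0.0853
```

```bash
python3 - <<'E'
from h import *
im=vision.capture("side")
a=cv2.resize(im[100:250,230:400],(680,600),interpolation=cv2.INTER_CUBIC);cv2.imwrite("pics/q1.png",a[:,:,::-1])
print(marks("relief_mid",(.547,-.318),k=2))
print(plan([.5375,.2917,.175],np.deg2rad(16.7)))
E
```

```text
{'top': [0.5474, -0.3262, 0.053, 1], 'side': [0.5505, -0.3194, 0.0491, 2]}
(array([ 5.096,  0.01 , -0.015]), array([-0.001, -0.001, -0.182]), array([ 0.5476, -0.3197,  0.1728]))
```

View pics/q1.png

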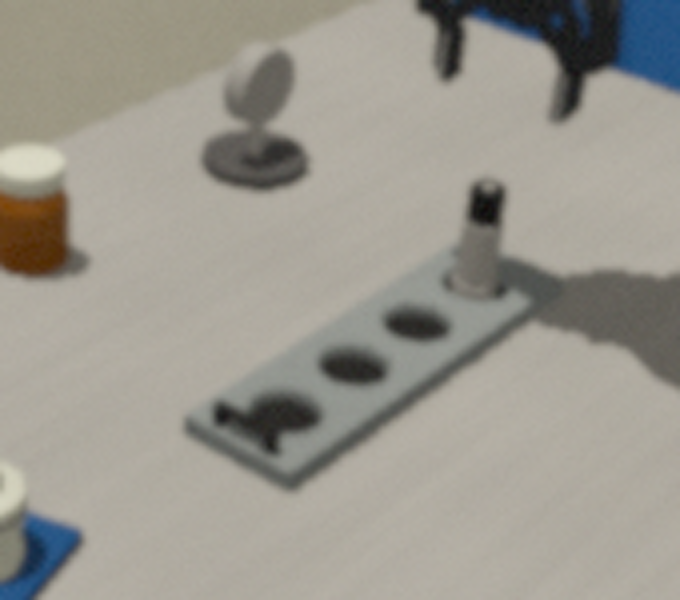

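The relief valve stands upright in the farthest well (475,285). Next is the connector.

Call:
carry_out --motion "0.15 0 0 0 0 0 100; 0.4 0 0 0 0 0 100; 0.7 0 0 0 0 0 100; 1 0 0 0 0 0 100"

```text
clock: 18.85
tool_pos: [0.5452, -0.198, 0.1735]
orientation: [-0.0, 0.701, 0.713, 0.0]
ft_force: [-0.6, -0.2, 0.5]
width: 0.0855
```

Call:
carry_out --motion "0.33 0 0 0 0 0 100; 0.66 0 0 0 0 0 100; 1 0 0 0 0 0 100"

```text
clock: 19.15
tool_pos: [0.5428, -0.0777, 0.1737]
orientation: [-0.0, 0.701, 0.714, 0.0]
ft_force: [0.7, 0.8, 0.1]
width: 0.0855
```

Call:
carry_out --motion "0.33 0 0 0 0 0 100; 0.66 0 0 0 0 0 100; 1 0 0 0 0 0 100"

```text
clock: 19.45
tool_pos: [0.5403, 0.0423, 0.1737]
orientation: [-0.0, 0.7, 0.714, 0.0]
ft_force: [0.5, 0.2, 0.4]
width: 0.0854
```

Call:
carry_out --motion "0.33 0 0 0 0 0 100; 0.66 0 0 0 0 0 100; 1 0 0 0 0 0 100"

```text
clock: 19.75
tool_pos: [0.538, 0.1622, 0.1738]
orientation: [-0.0, 0.7, 0.714, 0.0]
ft_force: [0.5, -0.4, -0.3]
width: 0.0854
```

Call:
carry_out --motion "0.3 0 0 0 0 -0.05 100; 0.6 0 0 0 0 -0.1 100; 0.85 0 0 0 0 -0.15 100; 1 0 0 0 0 -0.182 100; 1 0 0 0 0 -0.182 100; 1 0 0 0 0 -0.182 100"

```text
clock: 20.35
tool_pos: [0.5363, 0.2798, 0.1735]
orientation: [0.0, 0.597, 0.802, -0.0]
ft_force: [0.2, -0.4, -0.3]
width: 0.0856
```

```bash
python3 - <<'E'
from h import *
print(marks("connector_mid",(.5375,.2917),k=2))
print(plan([.5375,.2917,.013+.047+.006],np.deg2rad(16.7)))
E
```

```text
{'top': [0.5364, 0.2904, 0.0523, 2], 'side': [0.5352, 0.2894, 0.0558, 2]}
(array([0.097, 0.034, 0.898]), array([ 0.   ,  0.   , -0.001]), array([0.537 , 0.2793, 0.1738]))
```

Call:
carry_out --motion "0.05 0.015 0.05 0 0 0 100; 0.094 0.03 0.2 0 0 0 100; 0.094 0.03 0.4 0 0 0 100; 0.094 0.03 0.6 0 0 0 100; 0.094 0.03 0.75 0 0 0 100; 0.094 0.03 0.85 0 0 0 100; 0.094 0.03 0.898 0 0 0 100; 0.094 0.03 0.898 0 0 0 100"

```text
clock: 21.55
tool_pos: [0.5367, 0.2918, 0.0652]
orientation: [-0.0, 0.597, 0.802, -0.0]
ft_force: [0.1, 0.3, 0.6]
width: 0.0852
```

Call:
carry_out --motion "0 0 0 0 0 0 60; 0 0 0 0 0 0 50; 0 0 0 0 0 0 40; 0 0 0 0 0 0 30; 0 0 0 0 0 0 20; 0 0 0 0 0 0 0; 0 0 0 0 0 0 0; 0 0 0 0 0 0 0; 0 0 0 0 0 0 0; 0 0 0 0 0 0 0"

```text
clock: 22.55
tool_pos: [0.5373, 0.292, 0.0665]
orientation: [0.0, 0.597, 0.802, 0.0]
ft_force: [-0.8, -0.2, 4.3]
width: 0.0248
```

Call:
carry_out --motion "0 0 -0.05 0 0 0 0; 0 0 -0.15 0 0 0 0; 0 0 -0.3 0 0 0 0; 0 0 -0.5 0 0 0 0; 0 0 -0.7 0 0 0 0; 0 0 -0.85 0 0 0.05 0; 0 0 -0.95 0 0 0.11 0; 0 0 -0.95 0 0 0.16 0; 0 0 -0.95 0 0 0.18 0; 0 0 -0.95 0 0 0.18 0"

```text
clock: 23.55
tool_pos: [0.537, 0.2919, 0.1806]
orientation: [0.0, 0.699, 0.715, 0.0]
ft_force: [-0.4, 0.4, -0.9]
width: 0.0252
```

```bash
python3 - <<'E'
from h import *
print(plan([.5461,-.2429,.15],np.deg2rad(1.2)),robot.get_state()['width'])
im=vision.capture("side")
a=cv2.resize(im[120:320,90:290],(600,600),interpolation=cv2.INTER_CUBIC);cv2.imwrite("pics/g2.png",a[:,:,::-1])
print(marks("connector_mid",(.5375,.2917),k=2))
E
```

```text
(array([-4.457, -0.02 ,  0.254]), array([ 0., -0.,  0.]), array([0.537 , 0.2919, 0.1806])) 0.025224697931821485
{'top': [0.5353, 0.2922, 0.1662, 2], 'side': [0.535, 0.2912, 0.1694, 2]}
```

View pics/g2.png

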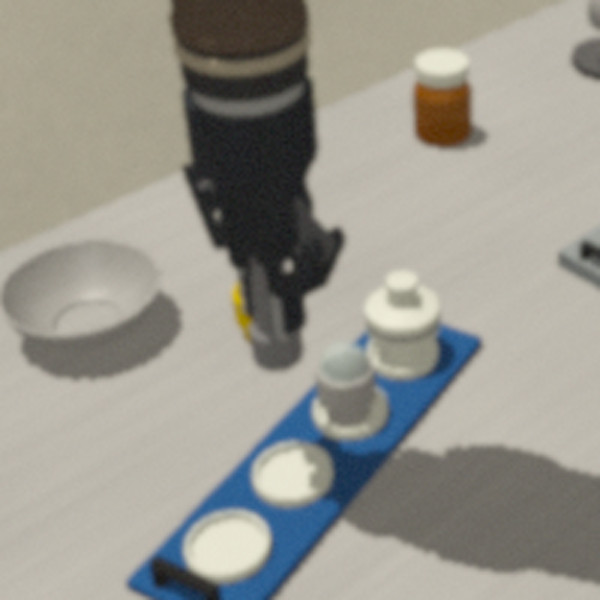

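The connector is held upright (275,330), clear of the dome valve (345,390), which is undisturbed. Carrying it to well −37.5.

Call:
carry_out --motion "-0.08 0 0 0 0 0 0; -0.2 0 0 0 0 0 0; -0.4 0 0 0 0 0 0; -0.7 0 0 0 0 0 0; -1 0 0 0 0 0 0"

```text
clock: 24.5
tool_pos: [0.5392, 0.1699, 0.1799]
orientation: [0.0, 0.699, 0.715, -0.0]
ft_force: [0.4, 0.5, -0.6]
width: 0.0248
```

Call:
carry_out --motion "-0.33 0 0 0 0 0 0; -0.66 0 0 0 0 0 0; -1 0 0 0 0 0 0"

```text
clock: 24.8
tool_pos: [0.5415, 0.0494, 0.1801]
orientation: [0.0, 0.7, 0.715, 0.0]
ft_force: [0.2, 0.7, -0.2]
width: 0.0254
```

Call:
carry_out --motion "-0.33 0 0 0 0 0 0; -0.66 0 0 0 0 0 0; -1 0 0 0 0 0 0"

```text
clock: 25.1
tool_pos: [0.5438, -0.0706, 0.1802]
orientation: [0.0, 0.7, 0.714, 0.0]
ft_force: [0.7, -0.5, -0.5]
width: 0.0252
```

Call:
carry_out --motion "-0.33 0 0 0 0 0 0; -0.66 0 0 0 0 0 0; -1 0 0 0 0 0 0"

```text
clock: 25.4
tool_pos: [0.5462, -0.1905, 0.1801]
orientation: [0.0, 0.7, 0.714, 0.0]
ft_force: [0.1, -0.6, -0.4]
width: 0.025
```

Call:
carry_out --motion "-0.2 0 0 0 0 0 0; -0.35 -0.01 0 0 0 0 0; -0.43 -0.02 0.05 0 0 0 0; -0.457 -0.02 0.1 0 0 0 0; -0.457 -0.02 0.18 0 0 0 0; -0.457 -0.02 0.25 0 0 0 0; -0.457 -0.02 0.25 0 0 0 0"

```text
clock: 26.1
tool_pos: [0.5453, -0.2415, 0.1479]
orientation: [-0.001, 0.699, 0.715, -0.0]
ft_force: [-1.0, -0.2, -0.6]
width: 0.025
```

```bash
python3 - <<'E'
from h import *
print(plan([.5461,-.2429,.060],np.deg2rad(1.2)),robot.get_state()['width'])
print(marks("connector_mid",(.546,-.243),k=2))
E
```

```text
(array([-0.013,  0.008,  0.733]), array([-0.002, -0.001,  0.001]), array([ 0.5453, -0.2415,  0.1479])) 0.025040717457548798
{'top': [0.5466, -0.2428, 0.1348, 2], 'side': [0.5448, -0.2426, 0.1364, 2]}
```

Call:
carry_out --motion "0 0 0.12 0 0 0 0; 0 0 0.28 0 0 0 0; 0 0 0.45 0 0 0 0; 0 0 0.58 0 0 0 0; 0 0 0.67 0 0 0 0; 0 0 0.72 0 0 0 0; 0 0 0.74 0 0 0 0; 0 0 0.75 0 0 0 0; 0 0 0.75 0 0 0 0; 0 0 0.75 0 0 0 0"

```text
clock: 27.5
tool_pos: [0.5465, -0.2431, 0.0605]
orientation: [0.001, 0.699, 0.715, 0.0]
ft_force: [0.3, 0.2, -1.0]
width: 0.0251
```

Call:
carry_out --motion "0 0 0.005 0 0 0 0; 0 0 0.01 0 0 0 0; 0 0 0.01 0 0 0 0"

```text
clock: 27.8
tool_pos: [0.5464, -0.2431, 0.0595]
orientation: [0.001, 0.699, 0.715, 0.0]
ft_force: [-2.4, -0.5, 4.7]
width: 0.0253
```

Call:
carry_out --motion "0 0 0 0 0 0 34; 0 0 0 0 0 0 38; 0 0 0 0 0 0 46; 0 0 0 0 0 0 70; 0 0 0 0 0 0 90; 0 0 0 0 0 0 90; 0 0 0 0 0 0 90"

```text
clock: 28.5
tool_pos: [0.5461, -0.2429, 0.0586]
orientation: [-0.0, 0.699, 0.715, -0.0]
ft_force: [-0.9, 1.2, -0.4]
width: 0.0768
```

Call:
carry_out --motion "0 0 -0.1 0 0 0 90; 0 0 -0.25 0 0 0 100; 0 0 -0.45 0 0 0 100; 0 0 -0.7 0 0 0 100; 0 0 -0.9 0 0 0 100; 0 0 -0.95 0 0 0 100; 0 0 -0.95 0 0 0 100; 0 0 -0.95 0 0 0 100"

```text
clock: 29.3
tool_pos: [0.5457, -0.2427, 0.1717]
orientation: [-0.001, 0.699, 0.715, -0.0]
ft_force: [-0.2, 0.4, -0.7]
width: 0.0854
```

```bash
python3 - <<'E'
from h import *
im=vision.capture("side")
a=cv2.resize(im[100:250,230:400],(680,600),interpolation=cv2.INTER_CUBIC);cv2.imwrite("pics/q2.png",a[:,:,::-1])
print(marks("connector_mid",(.546,-.243),k=2),marks("dome_mid",(.559,.2205),k=3))
print(plan([.559,.2205,.175],np.deg2rad(16.7)))
E
```

```text
{'top': [0.5451, -0.2454, 0.0469, 2], 'side': [0.5478, -0.2434, 0.0464, 2]} {'top': [0.5634, 0.2205, 0.047, 3], 'side': [0.5623, 0.2182, 0.0449, 2]}
(array([ 3.859,  0.191, -0.019]), array([ 0.  , -0.  , -0.18]), array([ 0.5461, -0.2429,  0.1727]))
```

View pics/q2.png

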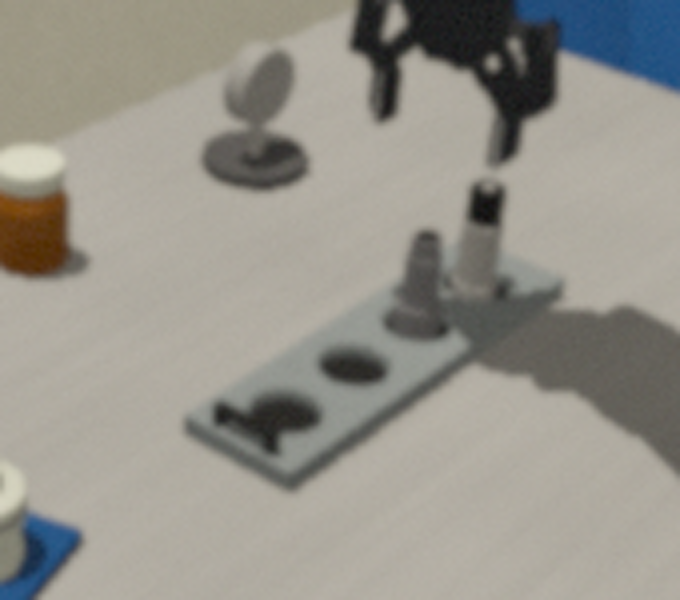

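The connector stands upright in the second well (418,325). Next is the dome valve.

Call:
carry_out --motion "0.15 0 0 0 0 0 100; 0.4 0.02 0 0 0 0 100; 0.7 0.04 0 0 0 0 100; 1 0.05 0 0 0 0 100"

```text
clock: 30.75
tool_pos: [0.5492, -0.121, 0.1726]
orientation: [-0.0, 0.7, 0.714, 0.0]
ft_force: [0.4, -0.1, 0.0]
width: 0.0855
```

Call:
carry_out --motion "0.33 0.02 0 0 0 0 100; 0.66 0.04 0 0 0 0 100; 1 0.05 0 0 0 0 100"

```text
clock: 31.05
tool_pos: [0.5524, -0.0004, 0.1728]
orientation: [0.0, 0.699, 0.715, 0.0]
ft_force: [1.0, -0.3, -0.4]
width: 0.0854
```

Call:
carry_out --motion "0.33 0.02 0 0 0 0 100; 0.66 0.04 0 0 0 0 100; 1 0.05 0 0 0 0 100"

```text
clock: 31.35
tool_pos: [0.5556, 0.1198, 0.1729]
orientation: [-0.0, 0.699, 0.715, 0.0]
ft_force: [-0.3, -0.5, -0.3]
width: 0.0856
```

Call:
carry_out --motion "0.3 0.01 0 0 0 -0.05 100; 0.6 0.03 0 0 0 -0.1 100; 0.75 0.045 0 0 0 -0.15 100; 0.855 0.05 0 0 0 -0.18 100; 0.855 0.05 0 0 0 -0.18 100; 0.855 0.05 0 0 0 -0.18 100"

```text
clock: 31.95
tool_pos: [0.5598, 0.2198, 0.1726]
orientation: [0.0, 0.597, 0.802, -0.0]
ft_force: [0.6, 0.6, 0.3]
width: 0.0853
```

```bash
python3 - <<'E'
from h import *
print(marks("dome_mid",(.559,.2205),k=2))
im=vision.capture("side")
a=cv2.resize(im[150:300,130:280],(600,600),interpolation=cv2.INTER_CUBIC);cv2.imwrite("pics/pre3.png",a[:,:,::-1])
print(plan([.5605,.220,.013+.036+.004],np.deg2rad(16.7)))
E
```

```text
{'top': [0.5621, 0.2218, 0.0446, 2], 'side': [0.5596, 0.2198, 0.0444, 2]}
(array([0.002, 0.003, 0.998]), array([ 0.   , -0.   , -0.001]), array([0.5602, 0.2197, 0.1728]))
```

Call:
carry_out --motion "0 0 0.12 0 0 0 100; 0 0 0.3 0 0 0 100; 0.002 0.003 0.5 0 0 0 100; 0.002 0.003 0.7 0 0 0 100; 0.002 0.003 0.85 0 0 0 100; 0.002 0.003 0.95 0 0 0 100; 0.002 0.003 1 0 0 0 100; 0.002 0.003 1 0 0 0 100"

```text
clock: 33.2
tool_pos: [0.5602, 0.2203, 0.0522]
orientation: [-0.0, 0.597, 0.802, -0.0]
ft_force: [-0.4, 0.3, 0.5]
width: 0.0853
```

Call:
carry_out --motion "0 0 0 0 0 0 70; 0 0 0 0 0 0 60; 0 0 0 0 0 0 50; 0 0 0 0 0 0 40; 0 0 0 0 0 0 30; 0 0 0 0 0 0 0; 0 0 0 0 0 0 0; 0 0 0 0 0 0 0; 0 0 0 0 0 0 0; 0 0 0 0 0 0 0"

```text
clock: 34.2
tool_pos: [0.5609, 0.2206, 0.0537]
orientation: [0.0, 0.597, 0.802, 0.001]
ft_force: [-1.0, -0.2, 6.2]
width: 0.0429
```

Call:
carry_out --motion "0 0 -0.05 0 0 0 0; 0 0 -0.15 0 0 0 0; 0 0 -0.3 0 0 0 0; 0 0 -0.5 0 0 0 0; 0 0 -0.7 0 0 0 0; 0 0 -0.85 0 0 0.05 0; 0 0 -0.95 0 0 0.11 0; 0 0 -0.95 0 0 0.16 0; 0 0 -0.95 0 0 0.18 0; 0 0 -0.95 0 0 0.18 0"

```text
clock: 35.2
tool_pos: [0.5604, 0.2204, 0.1673]
orientation: [0.0, 0.699, 0.715, 0.0]
ft_force: [-0.3, 0.1, -1.0]
width: 0.043
```

```bash
python3 - <<'E'
from h import *
print(plan([.5444,-.168,.14],np.deg2rad(1.2)),robot.get_state()['width'])
im=vision.capture("side")
a=cv2.resize(im[120:320,90:290],(600,600),interpolation=cv2.INTER_CUBIC);cv2.imwrite("pics/g3.png",a[:,:,::-1])
print(marks("dome_mid",(.56,.22),k=2))
E
```

```text
(array([-3.233, -0.203,  0.227]), array([ 0., -0.,  0.]), array([0.5604, 0.2204, 0.1673])) 0.042961664823381346
{'top': [0.561, 0.2214, 0.1612, 2], 'side': [0.5618, 0.2203, 0.1574, 2]}
```

View pics/g3.png

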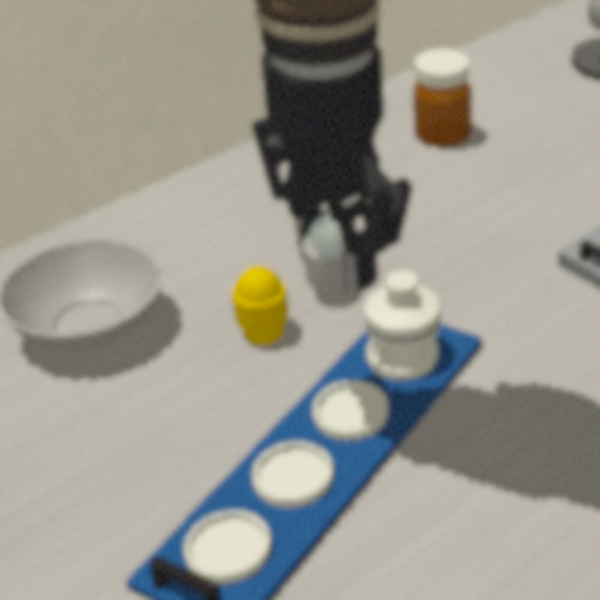

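The chromed dome valve is held upright (330,260). The yellow look-alike (262,305) and the filter (402,330) are untouched. Carrying it to well +37.5.

Call:
carry_out --motion "-0.08 0 0 0 0 0 0; -0.2 0 0 0 0 0 0; -0.4 -0.01 0 0 0 0 0; -0.7 -0.04 0 0 0 0 0; -1 -0.07 0 0 0 0 0"

```text
clock: 36.15
tool_pos: [0.5542, 0.0983, 0.1666]
orientation: [0.0, 0.699, 0.715, -0.0]
ft_force: [-0.5, 0.1, -2.7]
width: 0.0432
```

Call:
carry_out --motion "-0.33 -0.02 0 0 0 0 0; -0.66 -0.04 0 0 0 0 0; -1 -0.07 0 0 0 0 0"

```text
clock: 36.45
tool_pos: [0.5481, -0.0224, 0.1669]
orientation: [0.0, 0.7, 0.715, 0.0]
ft_force: [-0.2, 0.1, -1.7]
width: 0.0428
```

Call:
carry_out --motion "-0.33 -0.02 0 0 0 0 0; -0.6 -0.04 0 0 0 0 0; -0.85 -0.06 0 0 0 0 0; -1 -0.063 0 0 0 0 0"

```text
clock: 36.85
tool_pos: [0.5427, -0.1433, 0.1668]
orientation: [0.0, 0.7, 0.714, -0.0]
ft_force: [0.4, 0.8, -1.7]
width: 0.0432
```

Call:
carry_out --motion "-0.1 0 0 0 0 0 0; -0.18 0 0.05 0 0 0 0; -0.23 0 0.1 0 0 0 0; -0.233 0 0.17 0 0 0 0; -0.233 0 0.227 0 0 0 0; -0.233 0 0.227 0 0 0 0; -0.233 0 0.227 0 0 0 0"

```text
clock: 37.55
tool_pos: [0.5443, -0.1673, 0.1391]
orientation: [-0.0, 0.699, 0.715, -0.0]
ft_force: [-0.2, -0.4, -1.5]
width: 0.043
```

```bash
python3 - <<'E'
from h import *
print(marks("dome_mid",(.5444,-.168),k=2))
print(plan([.5444,-.168,.0463],np.deg2rad(1.2)),robot.get_state()['width'])
E
```

```text
{'top': [0.5498, -0.1658, 0.1297, 2], 'side': [0.5456, -0.1694, 0.1306, 2]}
(array([-0.   , -0.001,  0.778]), array([0., 0., 0.]), array([ 0.5445, -0.168 ,  0.1396])) 0.04273855099304042
```

Call:
carry_out --motion "0 0 0.12 0 0 0 0; 0 0 0.28 0 0 0 0; 0 0 0.45 0 0 0 0; 0 0 0.6 0 0 0 0; 0 0 0.69 0 0 0 0; 0 0 0.74 0 0 0 0; 0 0 0.76 0 0 0 0; 0 0 0.768 0 0 0 0; 0 0 0.768 0 0 0 0; 0 0 0.768 0 0 0 0"

```text
clock: 38.95
tool_pos: [0.5448, -0.1681, 0.048]
orientation: [0.001, 0.699, 0.715, 0.0]
ft_force: [-0.2, -0.1, -1.9]
width: 0.0427
```

Call:
carry_out --motion "0 0 0.006 0 0 0 0; 0 0 0.012 0 0 0 0; 0 0 0.012 0 0 0 0"

```text
clock: 39.25
tool_pos: [0.5447, -0.1681, 0.0467]
orientation: [0.001, 0.699, 0.715, 0.0]
ft_force: [-1.7, 0.7, 4.3]
width: 0.0433
```

Floor contact again. Releasing.

Call:
carry_out --motion "0 0 0 0 0 0 54; 0 0 0 0 0 0 58; 0 0 0 0 0 0 66; 0 0 0 0 0 0 80; 0 0 0 0 0 0 100; 0 0 0 0 0 0 100; 0 0 0 0 0 0 100"

```text
clock: 39.95
tool_pos: [0.5444, -0.168, 0.0458]
orientation: [-0.0, 0.699, 0.715, -0.0]
ft_force: [-1.2, 0.8, 0.3]
width: 0.0855
```

Call:
carry_out --motion "0 0 -0.1 0 0 0 100; 0 0 -0.25 0 0 0 100; 0 0 -0.45 0 0 0 100; 0 0 -0.7 0 0 0 100; 0 0 -0.9 0 0 0 100; 0 0 -1 0 0 0 100; 0 0 -1 0 0 0 100; 0 0 -1 0 0 0 100"

```text
clock: 40.75
tool_pos: [0.5441, -0.1679, 0.1652]
orientation: [-0.0, 0.699, 0.715, -0.0]
ft_force: [-0.4, 0.4, -0.8]
width: 0.0854
```

```bash
python3 - <<'E'
from h import *
im=vision.capture("side")
a=cv2.resize(im[100:250,230:400],(680,600),interpolation=cv2.INTER_CUBIC);cv2.imwrite("pics/q3.png",a[:,:,::-1])
print(marks("dome_mid",(.5445,-.168),k=2),marks("filter_mid",(.583,.145),k=3))
print(plan([.583,.145,.167],np.deg2rad(16.7)))
E
```

```text
{'top': [0.5496, -0.1674, 0.0396, 2], 'side': [0.5454, -0.169, 0.0382, 2]} {'top': [0.5852, 0.1424, 0.0502, 3], 'side': [0.5846, 0.1462, 0.0473, 3]}
(array([ 2.601,  0.378, -0.01 ]), array([ 0.  , -0.  , -0.18]), array([ 0.5444, -0.168 ,  0.1658]))
```

View pics/q3.png

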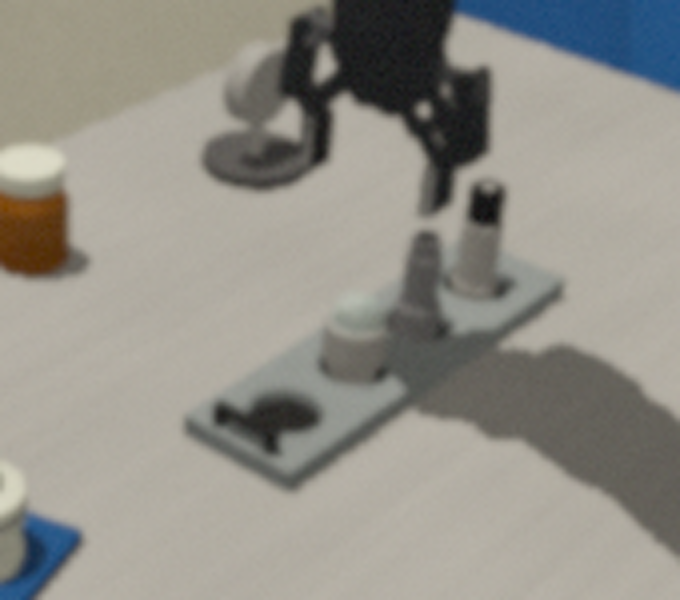

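The dome valve is seated upright in the third well (355,345). Last is the filter.

Call:
carry_out --motion "0.15 0.02 0 0 0 0 100; 0.4 0.05 0 0 0 0 100; 0.7 0.1 0 0 0 0 100; 1 0.15 0 0 0 0 100"

```text
clock: 42.2
tool_pos: [0.5598, -0.0467, 0.1659]
orientation: [0.0, 0.7, 0.714, 0.0]
ft_force: [1.0, 0.9, 1.0]
width: 0.0856
```

Call:
carry_out --motion "0.33 0.04 0 0 0 0 100; 0.66 0.09 0 0 0 0 100; 1 0.15 0 0 0 0 100"

```text
clock: 42.5
tool_pos: [0.5752, 0.0742, 0.166]
orientation: [0.0, 0.7, 0.715, 0.0]
ft_force: [-0.8, -0.5, -0.0]
width: 0.0853
```

Call:
carry_out --motion "0.25 0.03 0 0 0 -0.05 100; 0.45 0.06 0 0 0 -0.1 100; 0.58 0.08 0 0 0 -0.15 100; 0.6 0.086 0 0 0 -0.18 100; 0.6 0.086 0 0 0 -0.18 100; 0.6 0.086 0 0 0 -0.18 100"

```text
clock: 43.1
tool_pos: [0.5839, 0.1449, 0.1657]
orientation: [-0.0, 0.597, 0.802, -0.0]
ft_force: [-0.5, 0.3, -0.3]
width: 0.0853
```

```bash
python3 - <<'E'
from h import *
print(marks("filter_mid",(.583,.145),k=2))
im=vision.capture("side")
a=cv2.resize(im[110:260,150:300],(600,600),interpolation=cv2.INTER_CUBIC);cv2.imwrite("pics/pre4.png",a[:,:,::-1])
print(plan([.584,.145,.051],np.deg2rad(16.7)))
E
```

```text
{'top': [0.583, 0.143, 0.0494, 2], 'side': [0.5842, 0.1471, 0.0487, 2]}
(array([0.002, 0.   , 0.957]), array([ 0., -0., -0.]), array([0.584 , 0.1447, 0.1659]))
```

View pics/pre4.png

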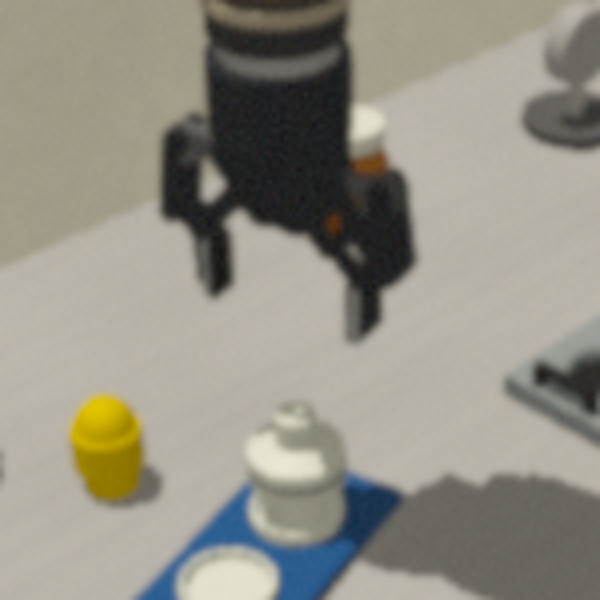

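The open jaws (tips 215,290 and 362,335) are centred over the filter (295,450). 12 pictures viewed so far.

Call:
carry_out --motion "0 0 0.12 0 0 0 100; 0 0 0.3 0 0 0 100; 0 0 0.5 0 0 0 100; 0 0 0.65 0 0 0 100; 0 0 0.75 0 0 0 100; 0 0 0.85 0 0 0 100; 0 0 0.92 0 0 0 100; 0 0 0.957 0 0 0 100; 0 0 0.957 0 0 0 100"

```text
clock: 44.45
tool_pos: [0.5839, 0.1449, 0.0507]
orientation: [-0.0, 0.597, 0.802, -0.0]
ft_force: [-0.4, 0.2, 0.3]
width: 0.0854
```

Call:
carry_out --motion "0 0 0 0 0 0 85; 0 0 0 0 0 0 75; 0 0 0 0 0 0 65; 0 0 0 0 0 0 55; 0 0 0 0 0 0 45; 0 0 0 0 0 0 20; 0 0 0 0 0 0 0; 0 0 0 0 0 0 0; 0 0 0 0 0 0 0; 0 0 0 0 0 0 0"

```text
clock: 45.45
tool_pos: [0.5845, 0.1451, 0.0519]
orientation: [0.001, 0.597, 0.802, 0.001]
ft_force: [-0.5, -0.4, 4.8]
width: 0.0564
```

Call:
carry_out --motion "0 0 -0.05 0 0 0 0; 0 0 -0.15 0 0 0 0; 0 0 -0.3 0 0 0 0; 0 0 -0.5 0 0 0 0; 0 0 -0.7 0 0 0 0; 0 0 -0.85 0 0 0.05 0; 0 0 -0.95 0 0 0.11 0; 0 0 -0.95 0 0 0.16 0; 0 0 -0.95 0 0 0.18 0; 0 0 -0.95 0 0 0.18 0"

```text
clock: 46.45
tool_pos: [0.584, 0.145, 0.1657]
orientation: [0.0, 0.699, 0.715, 0.0]
ft_force: [-0.3, 0.2, -1.2]
width: 0.0567
```

```bash
python3 - <<'E'
from h import *
print(plan([.5426,-.0929,.13],np.deg2rad(1.2)),robot.get_state()['width'])
im=vision.capture("side")
a=cv2.resize(im[110:260,150:300],(600,600),interpolation=cv2.INTER_CUBIC);cv2.imwrite("pics/g4.png",a[:,:,::-1])
print(marks("filter_mid",(.584,.145),k=2))
E
```

```text
(array([-1.974, -0.388,  0.297]), array([ 0., -0.,  0.]), array([0.584 , 0.145 , 0.1657])) 0.05670676330040483
{'top': [0.5852, 0.145, 0.1628, 2], 'side': [0.584, 0.1484, 0.1618, 2]}
```

View pics/g4.png

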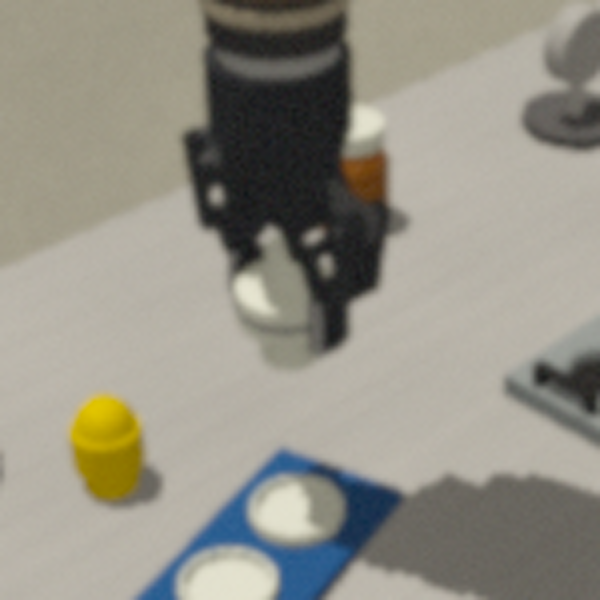

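The filter is held upright by its disc (280,295). Carrying it to the well nearest the rack handle.

Call:
carry_out --motion "-0.08 -0.01 0 0 0 0 0; -0.2 -0.03 0 0 0 0 0; -0.4 -0.07 0 0 0 0 0; -0.7 -0.14 0 0 0 0 0; -1 -0.2 0 0 0 0 0"

```text
clock: 47.4
tool_pos: [0.5618, 0.0225, 0.1649]
orientation: [0.0, 0.699, 0.715, -0.0]
ft_force: [0.3, -0.8, -0.4]
width: 0.0567
```

Call:
carry_out --motion "-0.3 -0.06 0 0 0 0 0; -0.58 -0.12 0 0 0 0 0; -0.8 -0.16 0 0 0 0 0; -0.94 -0.185 0 0 0 0 0; -0.974 -0.188 0.08 0 0 0 0; -0.974 -0.188 0.18 0 0 0 0; -0.974 -0.188 0.26 0 0 0 0; -0.974 -0.188 0.3 0 0 0 0; -0.974 -0.188 0.3 0 0 0 0"

```text
clock: 48.3
tool_pos: [0.5419, -0.092, 0.1276]
orientation: [-0.001, 0.699, 0.715, -0.001]
ft_force: [-0.3, 0.0, 0.5]
width: 0.0567
```

```bash
python3 - <<'E'
from h import *
print(marks("filter_mid",(.5426,-.0929),k=2))
print(plan([.5426,-.0929,.0447],np.deg2rad(1.2)),robot.get_state()['width'])
E
```

```text
{'side': [0.5452, -0.0934, 0.1268, 2]}
(array([-0.   , -0.002,  0.705]), array([0., 0., 0.]), array([ 0.5428, -0.0928,  0.1293])) 0.05635262142302727
```

Call:
carry_out --motion "0 0 0.12 0 0 0 0; 0 0 0.28 0 0 0 0; 0 0 0.42 0 0 0 0; 0 0 0.54 0 0 0 0; 0 0 0.62 0 0 0 0; 0 0 0.67 0 0 0 0; 0 0 0.685 0 0 0 0; 0 0 0.693 0 0 0 0; 0 0 0.693 0 0 0 0; 0 0 0.693 0 0 0 0"

```text
clock: 49.7
tool_pos: [0.5429, -0.0929, 0.0464]
orientation: [0.0, 0.699, 0.715, 0.0]
ft_force: [1.2, 0.7, -0.1]
width: 0.0569
```

Call:
carry_out --motion "0 0 0.006 0 0 0 0; 0 0 0.012 0 0 0 0; 0 0 0.012 0 0 0 0"

```text
clock: 50.0
tool_pos: [0.5428, -0.0929, 0.0449]
orientation: [0.0, 0.699, 0.715, 0.0]
ft_force: [-2.0, -0.3, 3.5]
width: 0.0563
```

Call:
carry_out --motion "0 0 0 0 0 0 70; 0 0 0 0 0 0 75; 0 0 0 0 0 0 82; 0 0 0 0 0 0 100; 0 0 0 0 0 0 100; 0 0 0 0 0 0 100; 0 0 0 0 0 0 100"

```text
clock: 50.7
tool_pos: [0.5425, -0.0929, 0.0443]
orientation: [-0.0, 0.699, 0.715, -0.0]
ft_force: [-0.1, -1.1, 0.3]
width: 0.0853
```

Call:
carry_out --motion "0 0 -0.1 0 0 0 100; 0 0 -0.25 0 0 0 100; 0 0 -0.45 0 0 0 100; 0 0 -0.7 0 0 0 100; 0 0 -0.9 0 0 0 100; 0 0 -1 0 0 0 100; 0 0 -1 0 0 0 100"

```text
clock: 51.4
tool_pos: [0.5436, -0.0931, 0.1666]
orientation: [0.002, 0.699, 0.715, 0.001]
ft_force: [0.6, 0.1, -0.0]
width: 0.0852
```

Call:
carry_out --motion "0.1 0 0 0 0 0 100; 0.3 -0.2 0 0 0 0 100; 0.6 -0.5 0 0 0 0 100; 0.85 -0.8 0 0 0 0 100; 1 -1 0 0 0 0 100; 1 -1 0 0 0 0 100"

```text
clock: 52.0
tool_pos: [0.4159, 0.0265, 0.1628]
orientation: [-0.002, 0.698, 0.716, -0.001]
ft_force: [0.2, 0.5, -0.2]
width: 0.0852
```

```bash
python3 - <<'E'
from h import *
im=vision.capture("side");t=vision.capture("top")
a=cv2.resize(im[100:250,230:400],(680,600),interpolation=cv2.INTER_CUBIC);cv2.imwrite("pics/q4.png",a[:,:,::-1])
cv2.imwrite("pics/t4.png",cv2.resize(t[180:240,250:375],None,fx=6,fy=6,interpolation=cv2.INTER_CUBIC)[:,:,::-1])
for q,n in dict(filter_mid=(.5426,-.0929),dome_mid=(.5444,-.168),connector_mid=(.546,-.243),relief_mid=(.5473,-.3183)).items(): print(q,marks(q,n,k=2))
s=robot.get_state();print(s['clock'],s['tool_pos'],s['ft_force'])
E
```

```text
filter_mid {'top': [0.5442, -0.0946, 0.0426, 2], 'side': [0.543, -0.0892, 0.0412, 2]}
dome_mid {'top': [0.548, -0.1688, 0.0392, 2], 'side': [0.5454, -0.1704, 0.038, 2]}
connector_mid {'top': [0.547, -0.2442, 0.0459, 2], 'side': [0.5456, -0.2449, 0.0457, 2]}
relief_mid {'top': [0.5487, -0.323, 0.054, 2], 'side': [0.549, -0.3181, 0.0478, 2]}
53.7 [0.41999518 0.0245168  0.16438672] [-0.37638601  0.57506603  0.4709572 ]
```

View pics/q4.png

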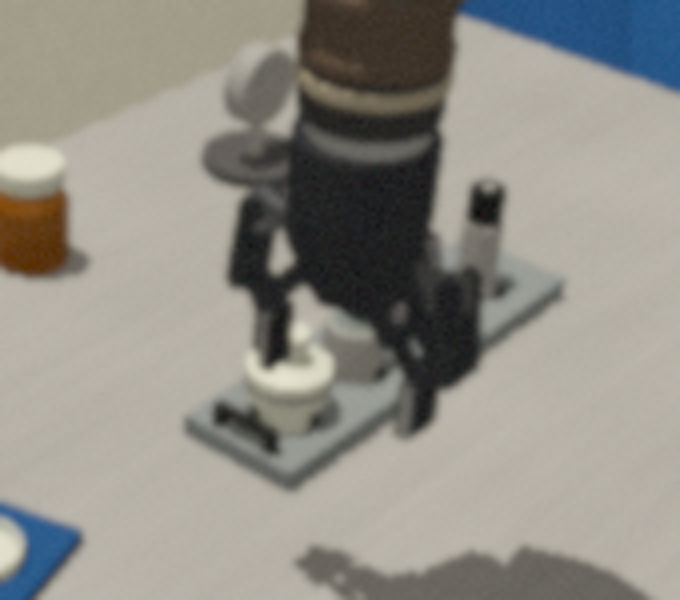

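View pics/t4.png

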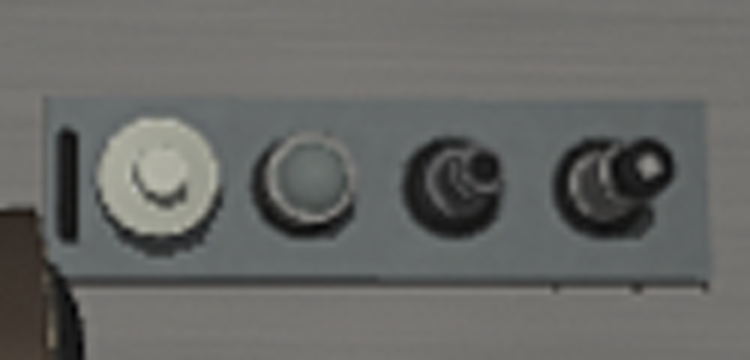

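All four parts are seated. In the top view, starting from the rack's handle (68,185), they are filter (158,178), dome (305,180), connector (455,185) and relief (605,185). The gripper is clear, so I'm handing in.

```bash
python3 -c "
from workcell import robot
print(robot.job_done())"
```

```text
the job is handed in; nothing more can be done
None
```

I moved all four parts to the rack in reverse order and handed the job in at about 54 s on the robot's clock. The order on the tray, from its handle, was relief, connector, dome, filter. They now stand in the rack with the relief valve farthest from the rack's handle, then connector, dome, and the filter nearest it. I left the yellow look-alike alone.

- **Placing:** each part was lowered until I felt light contact with the well floor (about 4–10 N) before release.
- **Last checks:** the final pictures show all four standing in their wells. The measured mid-heights fit full seating: filter 42 mm, dome 38–39 mm, connector 46 mm.
- **Disagreement:** the two cameras differed on the relief valve, at 48 mm and 54 mm mid-height (51 mm expected). They also differed by about 5 mm along the row for the relief valve and the filter. This looks like measurement noise, since both parts stand upright in the pictures.
- **Gripper:** it had let go and was clear of everything at hand-in.

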